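# Seat the sign blank in the corner of the engraver tray

### The arm

A 7-joint arm with a two-finger parallel gripper is mounted at the origin on the work surface. World frame = base frame: x ahead of the robot, y to its left, z up, the work surface at z = 0. Lengths are in mm, angles in rad, forces in N, time in s.
With the tool pointing down it reaches from about 400 to 875 mm from the base axis. Payload 4.4 kg.
Tool frame: the origin (TCP) lies at the very end of the fingers, on their centre line; the grasp point (between the pads) lies 19 mm behind it; z points along the fingers, y is the line along which they close (so a half turn about z gives the same grasp; the last joint's range is limited). The gripper opens to 85 mm and grips with 20 to 120 N. Pads are 22 mm wide; open, the fingers measure 114 mm over their backs; the gripper's body (76 mm by 85 mm) begins 54 mm behind the grasp point. The pads swing forward as they close: fully open they stand 13 mm farther back than shut.
Start: joints at [1.27, 0.628, 0.038, 1.517, -0.027, 0.996, -0.02], TCP at [151.249, -632.172, 231.313] pointing down, gripper open.
Joint ranges: [-3.06, 3.06], [-0.37, 2.12], [-1.25, 1.32], [0.18, 2.47], [-1.1, 4.24], [0.23, 1.98], [-2.94, 2.94]. Speed limits (rad/s): [2.57, 2.57, 3.14, 3.14, 3.14, 3.14, 3.14].

### API

Orientations are given as [roll, pitch, yaw] about the fixed x, y, z axes, in that order (R = Rz(yaw) Ry(pitch) Rx(roll)).
In Python, from cell import monitor, viewer, workorder gives the robot as it stands.
- The arm moves only by the tool arm_command, never from a script. Its argument "series" is one flat list of numbers, 5 for each row, row after row: the opening in per cent of the stroke, from 0 (shut) to 100 (fully open), then the shift along the tool's x, y, z in cm, then the turn about the tool's z in degrees. In form: [claw, x, y, z, roll, claw, x, y, z, roll, ...]. A call has exactly 5 rows; each row is the pose to reach, as a shift and turn from the pose commanded when the call began, along the tool's axes at that moment; what a row does not reach only later rows make up. A row lasts 1/12 s, in which the tool goes at most 41.7 mm and 7.16 degrees, less where a joint would pass 70% of its speed; a pose out of reach is approached as far as the arm can. A call with a gripper value outside its range is refused whole. The fingers move at their own pace and stop on an object; the grip force is fixed at half the most. Time passes only in rows, so rows that repeat a pose let the fingers close, or fill a call up. It gives the time, the measured TCP pose, the force, the opening and the grip force at its end, in the units of the state.
- monitor.read_state(): the state, without advancing time (a new reading comes with each control period).
- viewer.get_image(name): name is "side" or "top" or "wrist"; returns (picture, depth): 480x640x3 uint8, red, green, blue; 480x640 float32, mm along the optical axis (not along the pixel's ray), 0 where there is no reading.
- viewer.camera_model(name): a dict with "mtx" (3x3 intrinsics, pixels), "dist_coeffs" ([k1, k2, p1, p2, k3] as OpenCV has them; the pictures are not rectified), "R" (3x3) and "t" (3): a world point X has camera coordinates R X + t. Camera axes: x right, y down, z forward; pixel columns grow to the right and rows downward; lengths in mm; the calibration is good to about 2 mm. A picture is of the moment at which its call begins: read the wrist's pose just before it. camera_model takes no time and is no camera call; for the wrist camera it gives the pose at the moment of the call.
- workorder.finish_job(): hands the job in; it is judged then, once.
The state is a dict: "clock": time; "qpos": joint angles; "qd": joint speeds; "tau": joint torques, N m; "eef_pos": TCP position; "tool_rot": TCP orientation; "force": force on the tool from outside, world axes, zero at the start; "torque": the same for the moment, N m; "width": finger opening in mm; "gripper_force": force on a finger pad.
Only numpy, scipy, OpenCV 4.12 (cv2) and the standard library are available. Lean on these libraries where they do the work, as an engineer would, in place of code of your own. Each camera call takes 0.05 s, during which the arm holds its last target. There are 200 camera calls.

### The job

Get the small door-sign blank ready for engraving: with the fingertips push its long edge up against the long steel rule of the honeycomb tray, then slide it along the rule, keeping it against the rule, until its end is home against the short rule and it sits square in the corner. Only push it, gently: do not lift it or tip it up, and leave the pinned plywood sheet and the other things where they are.

Things in the scene. Friction and masses are not known exactly. Their poses are not given: they have to be found in the camera images.
- blank: The door-sign blank: plain brown hardwood block 38 x 64 x 15 mm (20 to 40 g), a small dark screw hole near each end, lying flat and loose on the tray, short of the corner. It slides easily on bed and rules (friction about 0.3). Origin: centre of its underside. x across it (38 mm), y along it (64 mm), z up. It starts with its long side within 0.5 rad of the long rule; either way round is the same
- tray: The engraver's honeycomb tray, fixed on the bench: 300 (x) x 420 (y) x 22 mm, turned up to 0.25 rad. Origin: centre of its underside, on the bench; its bed (top) is flat to slide on, 22 mm above the bench. Its x axis points across it, away from the robot, to the long rule; its y axis runs along the long rule to the short rule. The two rules are screwed on and meet at a right angle
- long_rule (a point): Middle of the long steel rule's inner face, at bed level (x = +105 mm of the tray); axes as the tray. The rule is 25 mm wide, 388 mm long, runs along y and stands 12 mm above the bed. The lane beside it is empty for 88 mm up to the sheet; the heads of two of the sheet's pins (12 mm across, 6 mm above the bed) leave 79 mm of it
- short_rule (a point): Middle of the short steel rule's inner face, at bed level (y = +165 mm of the tray); axes as the tray. The rule is 25 mm wide, 243 mm long, runs along x and stands 12 mm above the bed
- corner (a point): The inner corner where the two rules meet, at bed level (22 mm above the bench); its axes are those of the tray. The bed lies to its -x and -y. With the blank home, the centre of its underside is at x = -19 mm, y = -32 mm from here
- sheet: Thin plywood sheet 150 x 100 x 3 mm lying on the tray beside the corner, held by six white plastic pins; its centre is at x = -58, y = +112 mm of the tray. Leave alone. Origin: centre of its underside
- disc: Round wooden key-tag blank, 36 mm across, 5 mm thick, lying on the tray along the edge nearest the robot. Leave alone. Origin: centre of its underside
- gauge: Focus gauge: upright stepped aluminium cylinder, 22 mm across, 45 mm tall, standing on the tray along the edge nearest the robot. Leave alone. Origin: centre of its underside
- bar: Clear acrylic strip 110 x 22 x 5 mm lying on the tray along its edge farthest from the corner. Leave alone. Origin: centre of its underside, x along it
- reel: Solder reel on the bench right of the tray, 58 mm across, 28 mm high. Leave alone. Origin: centre of its underside
- stripper: Yellow and black wire stripper, 230 mm long, 18 mm high, on the bench left of the tray. Leave alone. Origin: on the bench, near its middle
- screwdriver: Red-handled screwdriver, 170 mm long, on the bench left of the tray. Leave alone. Origin: on the bench, along its length
- batteries: Black open battery holder with three cells, 58 x 62 x 17 mm, on the bench right of the tray. Leave alone. Origin: centre of its underside
Not all that is in view belongs to the job. Several things have the shape of the blank; the one meant has the colours described above.

How it is judged:
By the outcome, as a careful person would: the job done as asked, in the order asked, and still so for the second after the job is handed in, with the robot touching nothing.
It also fails if it takes over 54 s, if anything falls off the work surface, if the arm or the gripper's body presses on something with over 40 N, if the wrist force passes 120 N, or if a joint passes its speed limit or range.

## Working session

There is one attempt and no reset: what is moved stays moved. The work goes in short steps, Python scripts to look and compute and a tool call to move; the robot and the scene stay as the last step left them, time stands still between calls to the robot, and variables do not carry over. Pictures are saved under pics/ and viewed, at most 10 in all, crops included, and the job is handed in when it is done.

Besides the shell and the picture viewer there is one more tool, called after "Call:" as name(argument=value, ...) on one line, values as JSON. arm_command: Moves the arm, as the interface text tells. Its arguments: {"type":"object","properties":{"series":{"type":"array","items":{"type":"number"}}},"required":["series"]}

```bash
mkdir -p pics; ls
cat > h.py <<'E'
import numpy as np, cv2
from cell import monitor, viewer, workorder
def snap(n,f):
    m=viewer.camera_model(n); p,d=viewer.get_image(n)
    cv2.imwrite(f'pics/{f}.png',p[:,:,::-1]); np.savez(f'pics/{f}.npz',d=d,K=m['mtx'],D=m['dist_coeffs'],R=m['R'],t=m['t'])
def ray(f,uv):
    z=np.load(f'pics/{f}.npz'); uv=np.array(uv,float).reshape(-1,1,2)
    n=cv2.undistortPoints(uv,z['K'],z['D']).reshape(-1,2)
    R=z['R'];t=np.ravel(z['t']); c=-R.T@t
    return c,np.c_[n,np.ones(len(n))]@R
def atz(f,uv,h):
    c,d=ray(f,uv); return c+d*((h-c[2])/d[:,2:])
def dep(f,uv):
    z=np.load(f'pics/{f}.npz'); c,d=ray(f,uv)
    D=np.array([np.median(z['d'][int(v)-1:int(v)+2,int(u)-1:int(u)+2]) for u,v in uv]); return c+d*D[:,None]
E
python3 - <<'E'
from h import *
np.set_printoptions(precision=3,suppress=True)
snap('top','top0'); snap('side','side0'); s=monitor.read_state(); print(s)
E
```

```text
pics
{'clock': 0.1, 'qpos': array([ 1.27 ,  0.629,  0.038,  1.518, -0.027,  0.996, -0.02 ]), 'qd': array([-0.001, -0.003, -0.   , -0.003,  0.001, -0.001, -0.   ]), 'tau': array([  0.003, -56.454,   1.231, -19.398,   0.012,   0.005,  -0.   ]), 'eef_pos': array([ 151.137, -631.593,  230.452]), 'tool_rot': array([-3.14 , -0.   ,  0.235]), 'force': array([-0.992, -0.106,  0.019]), 'torque': array([ 0.042, -0.001,  0.013]), 'gripper_force': 0.0, 'width': 85.53694536335055}
```

View pics/top0.png

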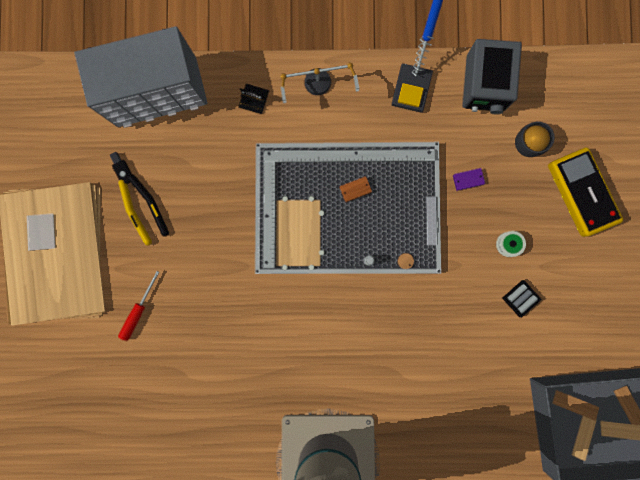

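View pics/side0.png

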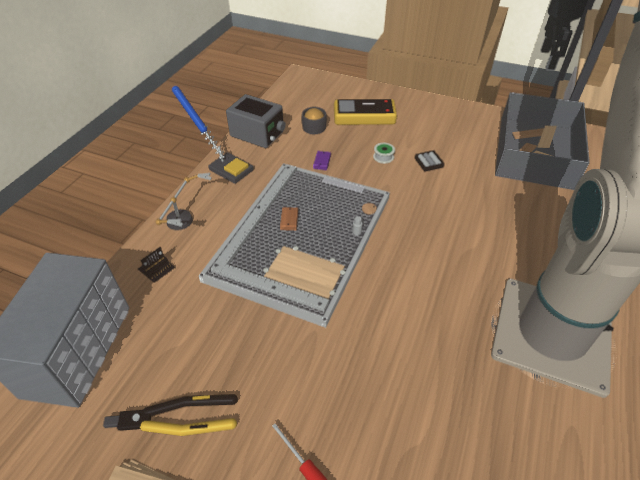

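The top view shows the tray nearly square to the image (corners about (257,144), (440,143), (441,272), (257,272)). The brown blank is at (355,189) and the corner is at upper left, about (275,161). The purple block at (470,179) is a decoy. Next I'll enlarge the tray.

Run:
```python
from h import *
np.set_printoptions(precision=1,suppress=True)
p=cv2.imread('pics/top0.png')[135:285,250:450]
cv2.imwrite('pics/top0c.png',cv2.resize(p,None,fx=4,fy=4,interpolation=cv2.INTER_CUBIC))
print(atz('top0',[(257,144),(440,143),(441,272),(257,272)],22)); print(dep('top0',[(355,189),(330,200),(300,230),(350,154)]))
print(dep('side0',[(289,215),(300,272)]))
```

```text
[[ 716.8  157.1   22. ]
 [ 715.  -262.6   22. ]
 [ 420.6 -259.2   22. ]
 [ 422.3  156.    22. ]]
[[608.5 -67.2  35.3]
 [586.2 -10.5  18.9]
 [517.2  58.1  24. ]
 [689.1 -56.6  33.6]]
[[609.9 -70.4  35.6]
 [517.4  70.2  25. ]]
```

View pics/top0c.png

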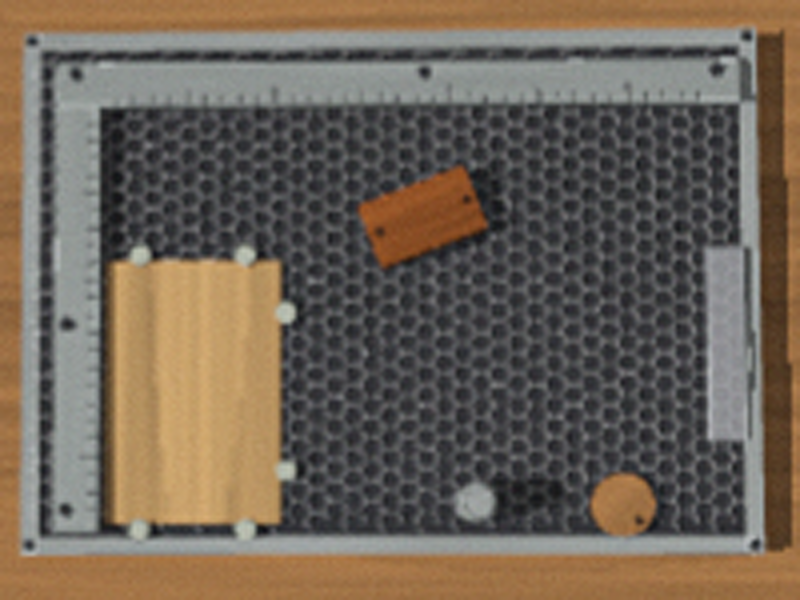

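The crop shows the following, in crop pixels:
- Long rule's inner top edge: (102,107) to (740,102).
- Short rule's inner edge: (101,107) to (98,530).
- Blank's top corners: (358,208), (463,166), (488,226), (385,268).
- Pins beside the lane: (140,255) and (245,255).

Run:
```python
from h import *
np.set_printoptions(precision=2,suppress=True)
c=lambda L:[(250+(x-1.5)/4,135+(y-1.5)/4) for x,y in L]
L=atz('top0',c([(102,107),(740,102)]),34);S=atz('top0',c([(101,107),(98,530)]),34);B=atz('top0',c([(358,208),(463,166),(488,226),(385,268)]),37)
P=atz('top0',c([(140,255),(245,255)]),28)
print(L,S,B,P,sep='\n')
print('yaw',np.arctan2(-(L[0]-L[1])[0],(L[0]-L[1])[1]),np.arctan2((S[0]-S[1])[1],(S[0]-S[1])[0]))
print('blank c',B.mean(0),'dir',np.arctan2(*( (B[0]+B[3]-B[1]-B[2])[:2]))*-1,'len',[np.linalg.norm(B[i]-B[i-1]) for i in range(4)])
m=viewer.camera_model('wrist');s=monitor.read_state()
print('cam in world',-m['R'].T@np.ravel(m['t']),m['R'],s['eef_pos'],s['tool_rot'])
```

```text
[[ 673.5   114.     34.  ]
 [ 673.04 -247.48   34.  ]]
[[673.51 114.57  34.  ]
 [432.94 115.87  34.  ]]
[[ 613.95  -31.3    37.  ]
 [ 637.42  -90.77   37.  ]
 [ 603.13 -104.51   37.  ]
 [ 579.7   -46.3    37.  ]]
[[589.33  92.84  28.  ]
 [588.92  33.01  28.  ]]
yaw -0.0012693422136135692 -0.005409977225624946
blank c [608.55 -68.22  37.  ] dir 0.37927088235699835 len [np.float64(37.39434996892787), np.float64(63.928591936039574), np.float64(36.94973834348478), np.float64(62.74956658759042)]
cam in world [ 231.57 -612.73  372.12] [[ 0.23 -0.97 -0.  ]
 [-0.92 -0.22  0.32]
 [-0.31 -0.07 -0.95]] [ 151.14 -631.59  230.45] [-3.14 -0.    0.23]
```

Call:
arm_command(series=[60,2.57,-2.29,0,0,60,5.14,-4.57,0,0,60,7.72,-6.86,0,0,60,10.29,-9.14,0,0,60,12.86,-11.43,0,0])

```text
clock: 0.52
eef_pos: [250.2, -489.4, 231.0]
tool_rot: [-3.141, 0.0, 0.234]
force: [0.5, -0.6, 0.2]
width: 51.3
gripper_force: 0.0
```

Call:
arm_command(series=[30,2.57,-2.29,0,0,30,5.14,-4.57,0,0,30,7.72,-6.86,0,0,30,10.29,-9.14,0,0,30,12.86,-11.43,0,0])

```text
clock: 0.93
eef_pos: [348.7, -348.4, 231.1]
tool_rot: [-3.141, 0.0, 0.235]
force: [0.5, 0.1, 0.7]
width: 25.9
gripper_force: 0.0
```

Call:
arm_command(series=[30,2.57,-2.29,0,0,30,5.14,-4.57,0,0,30,7.72,-6.86,0,0,30,10.29,-9.14,0,0,30,12.86,-11.43,0,0])

```text
clock: 1.35
eef_pos: [447.2, -207.3, 231.2]
tool_rot: [-3.141, 0.0, 0.235]
force: [1.1, -0.7, 0.7]
width: 25.6
gripper_force: 0.0
```

Call:
arm_command(series=[30,2.57,-2.29,2.2,2.7,30,5.14,-4.57,4.4,5.4,30,7.72,-6.86,6.6,8.1,30,10.29,-9.14,8.8,10.8,30,12.86,-11.43,11.1,13.6])

```text
clock: 1.77
eef_pos: [545.8, -66.4, 119.2]
tool_rot: [3.141, -0.0, -0.005]
force: [1.0, -0.0, -0.7]
width: 25.5
gripper_force: 0.0
```

Run:
```python
from h import *
s=monitor.read_state();print(s['eef_pos'],s['tool_rot'],s['width']); snap('wrist','w1')
```

```text
[545.81991595 -66.42518852 119.19872131] [ 3.14138576e+00 -4.71379352e-06 -4.94832256e-03] 25.545916647016572
```

View pics/w1.png

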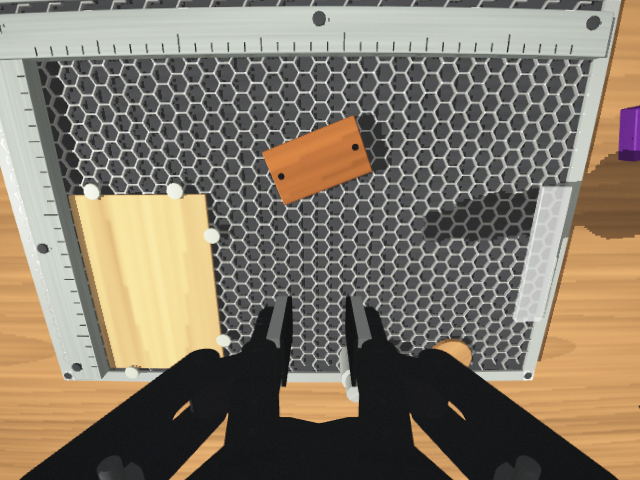

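The wrist view shows:
- Blank's top corners: (264,153), (354,116), (372,167), (286,205).
- Long rule's inner edge: about (37,57) to (590,57).
- Corner: near (38,58).
- Fingertips: about (283,300) and (356,300).

Run:
```python
from h import *
np.set_printoptions(precision=1,suppress=True)
B=atz('w1',[(264,153),(354,116),(372,167),(286,205)],37);print(B,B.mean(0))
print('axis',-np.arctan2(*(B[0]+B[3]-B[1]-B[2])[:2]))
print('blank depth',dep('w1',[(320,160),(290,165),(345,140)]))
L=atz('w1',[(37,57),(320,54),(590,57)],34);print('rule34',L)
print('ruletop',dep('w1',[(100,45),(320,40),(560,45)]))
print('tips',dep('w1',[(283,300),(282,305),(356,300),(358,305),(270,330),(368,330)]))
print('pins',dep('w1',[(92,191),(174,190)]))
p=cv2.imread('pics/w1.png')
a=cv2.resize(p[20:120,0:200],None,fx=4,fy=4,interpolation=cv2.INTER_CUBIC);cv2.imwrite('pics/w1a.png',a)
```

```text
[[ 615.8  -31.5   37. ]
 [ 638.1  -89.1   37. ]
 [ 606.6 -101.8   37. ]
 [ 581.5  -44.6   37. ]] [610.5 -66.7  37. ]
axis 0.39129307958762793
blank depth [[611.1 -67.7  35.7]
 [608.  -48.   35.8]
 [623.6 -83.9  35.8]]
rule34 [[ 675.2  107.2   34. ]
 [ 673.7  -67.9   34. ]
 [ 673.7 -234.6   34. ]]
ruletop [[ 681.    66.9   32.1]
 [ 681.4  -67.9   33.4]
 [ 680.1 -215.    32.7]]
tips [[557.3 -50.7 127. ]
 [557.  -50.6 131. ]
 [557.3 -83.3 127.2]
 [557.1 -83.8 131.5]
 [557.1 -48.1 150.7]
 [556.8 -85.5 150.5]]
pins [[590.5  94.   27.1]
 [590.6  34.9  27.1]]
```

View pics/w1a.png

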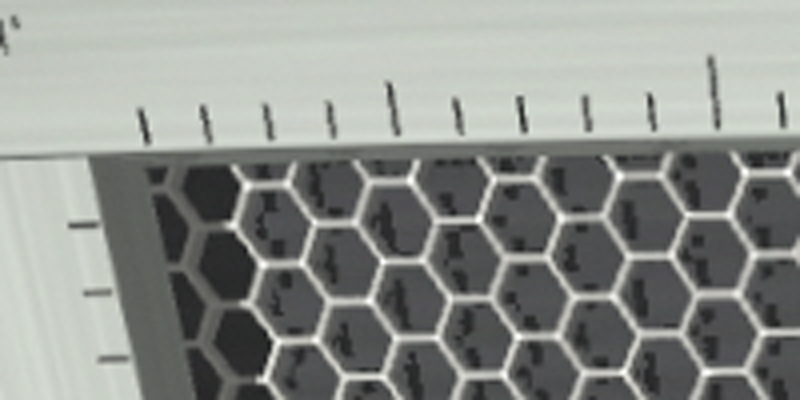

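The corner sits at about (674, 115), with the yaw near -0.003. The blank is at (610, -67) and turned 0.39 rad. Next I'll descend behind it.

Call:
arm_command(series=[30,0,0,2.5,0,30,0,0,5,0,30,0,0,7.2,0,30,0,0,8.6,0,30,0.5,0,9.3,0])

```text
clock: 2.23
eef_pos: [547.5, -67.8, 25.0]
tool_rot: [-3.141, 0.006, -0.002]
force: [0.3, -0.3, -0.4]
width: 25.5
gripper_force: 0.0
```

Call:
arm_command(series=[30,0.5,0,0,0,30,1,0,0,0,30,1.5,0,0,0,30,2,0,0,0,30,2.4,0,0,0])

```text
clock: 2.65
eef_pos: [575.8, -68.0, 28.4]
tool_rot: [3.141, -0.002, -0.003]
force: [0.6, -0.1, -0.3]
width: 25.4
gripper_force: 0.0
```

Call:
arm_command(series=[30,0.4,0,0.1,0,30,0.8,0,0.2,0,30,1.2,0,0.3,0,30,1.6,0,0.3,0,30,2,0,0.3,0])

```text
clock: 3.07
eef_pos: [594.4, -67.9, 24.2]
tool_rot: [-3.142, 0.0, -0.003]
force: [-0.4, -1.2, 1.7]
width: 25.1
gripper_force: 0.0
```

Call:
arm_command(series=[30,0.4,0,0,0,30,0.8,0,0,0,30,1.2,0,0,0,30,1.6,0,0,0,30,2,0,0,0])

```text
clock: 3.48
eef_pos: [614.6, -68.0, 24.3]
tool_rot: [3.142, 0.0, -0.003]
force: [-0.3, 0.1, -0.2]
width: 25.7
gripper_force: 0.0
```

Run:
```python
from h import *
s=monitor.read_state();print(s['eef_pos'],s['tool_rot'],s['width'],s['force']); snap('wrist','w2')
```

```text
[614.56517783 -68.04621464  24.31702729] [ 3.14157457e+00  1.18765184e-05 -2.62307891e-03] 25.719950389631325 [-0.34172227  0.13811111 -0.19455474]
```

View pics/w2.png

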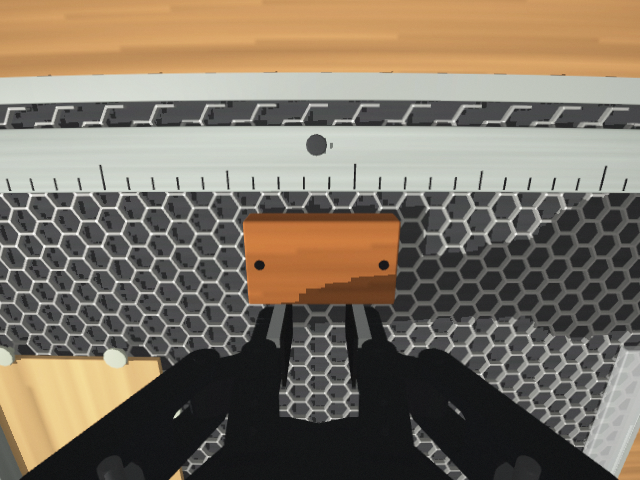

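The wrist view shows the blank squared against both fingertips, with top corners at (244,221), (399,220), (395,303) and (250,304). Its far edge is still about 10 mm short of the rule edge at row 192. I'll push on slowly.

Call:
arm_command(series=[30,0.2,0,0,0,30,0.4,0,0,0,30,0.6,0,0,0,30,0.75,0,0,0,30,0.9,0,0,0])

```text
clock: 3.95
eef_pos: [623.3, -68.0, 24.3]
tool_rot: [-3.142, 0.0, -0.003]
force: [0.6, -0.2, -0.4]
width: 25.3
gripper_force: 0.1
```

Call:
arm_command(series=[30,0.05,0,0,0,30,0.05,0,0,0,30,0.1,0,0,0,30,0.1,0,0,0,30,0.1,0,0,0])

```text
clock: 4.37
eef_pos: [624.2, -68.0, 24.4]
tool_rot: [3.142, -0.0, -0.003]
force: [-0.5, -0.1, 0.6]
width: 25.4
gripper_force: 0.0
```

Call:
arm_command(series=[30,0.05,0,0,0,30,0.1,0,0,0,30,0.1,0,0,0,30,0.15,0,0,0,30,0.15,0,0,0])

```text
clock: 4.78
eef_pos: [625.7, -68.1, 24.3]
tool_rot: [3.142, 0.0, -0.003]
force: [0.3, 0.2, -0.3]
width: 25.5
gripper_force: 0.1
```

Call:
arm_command(series=[30,0.05,0,0,0,30,0.1,0,0,0,30,0.1,0,0,0,30,0.15,0,0,0,30,0.15,0,0,0])

```text
clock: 5.2
eef_pos: [625.7, -68.1, 24.1]
tool_rot: [-3.141, 0.003, -0.003]
force: [-5.2, 0.6, 1.9]
width: 25.9
gripper_force: 2.5
```

Run:
```python
from h import *
s=monitor.read_state();print(s['eef_pos'],s['force']); snap('wrist','w3')
p=cv2.imread('pics/w3.png')[150:350,180:460]
cv2.imwrite('pics/w3a.png',cv2.resize(p,None,fx=2.8,fy=2.8,interpolation=cv2.INTER_CUBIC))
```

```text
[625.73769727 -68.07589057  24.11464338] [-5.16023564  0.64152536  1.90205418]
```

View pics/w3a.png

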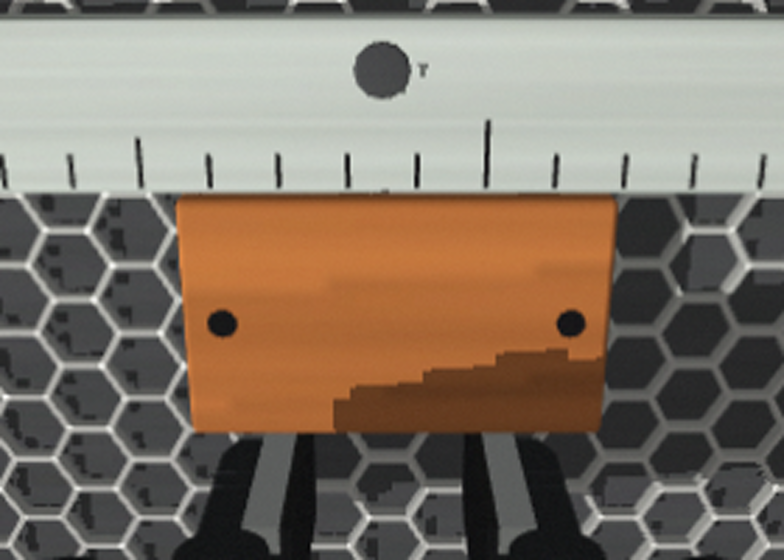

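The crop shows the blank flush on the long rule and square, with both tips on its near side at 5 N. Now I'll back off, lift, shut the fingers and measure the blank's free end.

Call:
arm_command(series=[30,-0.6,0,0,0,30,-1.4,0,0,0,30,-2,0,-1.5,0,20,-2,0,-3.5,0,10,-2,0,-5.5,0])

```text
clock: 5.67
eef_pos: [606.7, -68.0, 79.6]
tool_rot: [3.142, -0.0, -0.003]
force: [0.9, -0.3, 0.3]
width: 8.6
gripper_force: 0.0
```

Run:
```python
from h import *
np.set_printoptions(precision=1,suppress=True)
print(atz('w3',[(398.6,221.4),(394.3,303.6),(244,222),(249.5,303.6)],37), atz('w3',[(243,219),(400,219)],34))
s=monitor.read_state();print(s['eef_pos'],s['tool_rot'],s['force'],s['width'])
```

```text
[[ 674.8 -100.    37. ]
 [ 638.1 -101.    37. ]
 [ 674.6  -38.7   37. ]
 [ 638.2  -38.4   37. ]] [[ 675.1  -37.7   34. ]
 [ 675.  -101.3   34. ]]
[606.7 -68.   79.6] [ 3.1 -0.  -0. ] [ 0.9 -0.3  0.3] 8.613094811182481
```

Call:
arm_command(series=[0,0.4,1.6,0,0,0,1.6,3.2,0,0,0,2.8,4.8,0,0,0,4.0,6.2,0,0,0,4.9,6.2,0,0])

```text
clock: 6.08
eef_pos: [657.2, -135.4, 79.9]
tool_rot: [3.138, -0.003, -0.007]
force: [0.4, -0.9, -0.3]
width: 0.1
gripper_force: 0.0
```

Call:
arm_command(series=[0,0,0,1.2,0,0,0,0,2.6,0,0,0,0,3.9,0,0,0,0,4.9,0,0,0,0,5.3,0])

```text
clock: 6.5
eef_pos: [653.6, -129.0, 23.2]
tool_rot: [-3.14, 0.005, -0.002]
force: [-0.8, -0.1, -0.2]
width: -0.0
gripper_force: 0.0
```

Run:
```python
from h import *
s=monitor.read_state();print(s['eef_pos'],s['tool_rot'],s['force']); snap('wrist','w4')
```

```text
[ 653.61304518 -129.03853204   23.2382543 ] [-3.14048857e+00  4.81618096e-03 -1.71127634e-03] [-0.84437685 -0.12500086 -0.17205378]
```

View pics/w4.png

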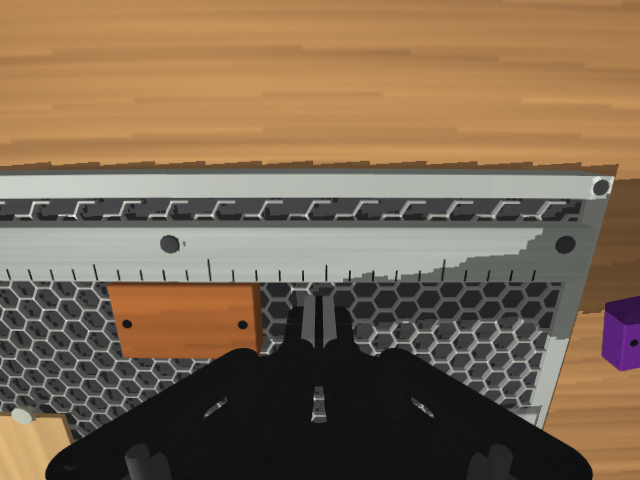

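The view shows the shut fingers at (318,330) standing clear of the blank's right end (261,320). The blank is flush on the rule. I'll check how high the wide knuckles sit and how far the finger's outer face is from the blank.

Run:
```python
from h import *
np.set_printoptions(precision=1,suppress=True)
print(dep('w4',[(240,353),(255,352),(294,312),(290,330),(348,312),(305,300),(300,345),(285,345)]))
print(atz('w4',[(260,284),(261,355),(108,284),(122,357)],37))
print(monitor.read_state()['eef_pos'])
```

```text
[[ 667.3 -103.2   71.9]
 [ 665.7 -107.6   69.1]
 [ 660.8 -118.3   34.2]
 [ 660.8 -117.7   48.2]
 [ 661.1 -142.2   34.7]
 [ 664.8 -123.1   30.5]
 [ 667.6 -122.9   67.8]
 [ 666.  -117.5   65.6]]
[[ 675.8 -104.6   37. ]
 [ 640.1 -102.9   37. ]
 [ 675.6  -39.6   37. ]
 [ 638.3  -38.1   37. ]]
[ 653.8 -129.2   23.4]
```

Call:
arm_command(series=[0,0,-0.3,-0.1,0,0,0,-0.8,-0.1,0,0,0,-1.3,-0.1,0,0,0,-1.8,-0.1,0,0,0,-2.3,-0.1,0])

```text
clock: 6.97
eef_pos: [656.6, -106.2, 28.0]
tool_rot: [-3.141, -0.001, -0.002]
force: [0.6, -0.4, -0.5]
width: -0.1
gripper_force: 0.1
```

Call:
arm_command(series=[0,0.02,-0.5,0,0,0,0.03,-1,0,0,0,0.04,-1.5,0,0,0,0.05,-2,0,0,0,0.06,-2.5,0,0])

```text
clock: 7.38
eef_pos: [656.8, -81.6, 27.3]
tool_rot: [3.142, -0.0, -0.003]
force: [0.2, 0.0, 0.0]
width: -0.1
gripper_force: 0.1
```

Call:
arm_command(series=[0,0.02,-0.5,0,0,0,0.03,-1,0,0,0,0.04,-1.5,0,0,0,0.05,-2,0,0,0,0.06,-2.5,0,0])

```text
clock: 7.8
eef_pos: [657.4, -56.6, 27.3]
tool_rot: [-3.142, 0.0, -0.003]
force: [1.1, -0.3, -0.0]
width: 0.1
gripper_force: 0.1
```

Run:
```python
from h import *
s=monitor.read_state();print(s['eef_pos'],s['tool_rot'],s['force']); snap('wrist','w5')
```

```text
[657.39957866 -56.61507255  27.3091422 ] [-3.14154913e+00  1.24105463e-05 -2.60201508e-03] [ 1.05962692 -0.25292973 -0.01000143]
```

View pics/w5.png

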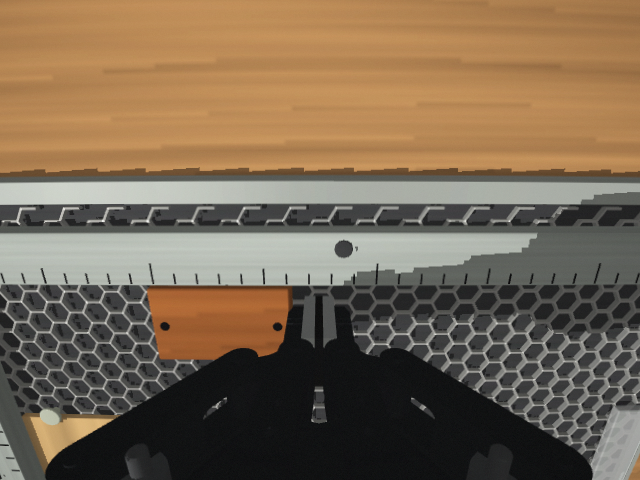

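The view shows the blank moving square along the rule, with its far edge from (149,288) to (291,288) against the rule at row 285. I'll continue.

Call:
arm_command(series=[0,0.02,-0.5,0,0,0,0.03,-1,0,0,0,0.04,-1.5,0,0,0,0.05,-2,0,0,0,0.06,-2.5,0,0])

```text
clock: 8.27
eef_pos: [658.1, -31.5, 27.3]
tool_rot: [-3.141, -0.0, -0.003]
force: [-1.4, -0.1, 0.3]
width: -0.0
gripper_force: 0.1
```

Call:
arm_command(series=[0,0.02,-0.5,0,0,0,0.03,-1,0,0,0,0.04,-1.5,0,0,0,0.05,-2,0,0,0,0.06,-2.5,0,0])

```text
clock: 8.68
eef_pos: [658.8, -6.7, 27.3]
tool_rot: [3.142, -0.0, -0.003]
force: [0.4, 0.9, -0.3]
width: -0.1
gripper_force: 0.1
```

Call:
arm_command(series=[0,0.02,-0.5,0,0,0,0.03,-1,0,0,0,0.04,-1.5,0,0,0,0.05,-2,0,0,0,0.06,-2.5,0,0])

```text
clock: 9.1
eef_pos: [659.4, 18.3, 27.3]
tool_rot: [-3.142, 0.0, -0.003]
force: [0.7, -0.1, 0.3]
width: 0.1
gripper_force: 0.1
```

Call:
arm_command(series=[0,0.02,-0.4,0,0,0,0.03,-0.8,0,0,0,0.04,-1.2,0,0,0,0.05,-1.5,0,0,0,0.06,-1.8,0,0])

```text
clock: 9.52
eef_pos: [660.1, 36.1, 27.3]
tool_rot: [3.142, -0.0, -0.003]
force: [0.6, -0.0, 0.5]
width: -0.4
gripper_force: 0.1
```

Call:
arm_command(series=[0,0,-0.1,0,0,0,0,-0.15,0,0,0,0,-0.2,0,0,0,0,-0.25,0,0,0,0,-0.3,0,0])

```text
clock: 9.93
eef_pos: [660.1, 38.6, 27.3]
tool_rot: [3.141, -0.0, -0.003]
force: [0.5, -1.2, 0.4]
width: -0.1
gripper_force: 0.0
```

Call:
arm_command(series=[0,0,-0.05,0,0,0,0,-0.1,0,0,0,0,-0.1,0,0,0,0,-0.1,0,0,0,0,-0.1,0,0])

```text
clock: 10.35
eef_pos: [660.1, 39.9, 27.3]
tool_rot: [3.142, -0.0, -0.003]
force: [0.2, -0.4, 0.1]
width: 0.2
gripper_force: 0.0
```

Call:
arm_command(series=[0,0,-0.05,0,0,0,0,-0.1,0,0,0,0,-0.1,0,0,0,0,-0.15,0,0,0,0,-0.15,0,0])

```text
clock: 10.77
eef_pos: [660.0, 40.9, 27.3]
tool_rot: [3.141, 0.0, -0.003]
force: [-0.4, -0.1, 0.1]
width: -0.2
gripper_force: 0.4
```

Call:
arm_command(series=[0,0,-0.05,0,0,0,0,-0.1,0,0,0,0,-0.1,0,0,0,0,-0.15,0,0,0,0,-0.15,0,0])

```text
clock: 11.18
eef_pos: [659.9, 41.3, 27.3]
tool_rot: [3.14, 0.0, -0.003]
force: [-1.5, -4.7, 1.4]
width: 0.0
gripper_force: 2.5
```

Contact with the short rule reads 4.7 N. I'll back off straight, lift and check.

Call:
arm_command(series=[0,0,0.3,0,0,0,0,1,0,0,0,0,2,0,0,0,-1,2.5,-2,0,0,-3,2.5,-4.5,0])

```text
clock: 11.6
eef_pos: [630.4, 15.6, 71.0]
tool_rot: [3.141, 0.001, -0.005]
force: [0.4, 0.1, 1.1]
width: 0.1
gripper_force: 0.0
```

Call:
arm_command(series=[0,-1.5,-1.5,-1.5,0,0,-3,-3,-3,0,0,-3.5,-4.5,-4,0,0,-3.5,-5.5,-4,0,0,-3.5,-5.5,-4,0])

```text
clock: 12.02
eef_pos: [595.9, 76.4, 112.9]
tool_rot: [-3.139, -0.002, 0.001]
force: [-0.5, 0.6, -0.3]
width: 0.0
gripper_force: 0.0
```

Run:
```python
from h import *
s=monitor.read_state();print(s['eef_pos'],s['tool_rot'],s['force']); snap('wrist','w6')
z=np.load('pics/w6.npz'); X=np.array([[674.,115,34],[636,51,37]])
c,_=cv2.projectPoints(X,cv2.Rodrigues(z['R'])[0],np.ravel(z['t']),z['K'],z['D']);c=c.reshape(-1,2);print(c)
x0,y0=np.clip(c.mean(0)-[100,75],0,[440,330]).astype(int);print(x0,y0)
p=cv2.imread('pics/w6.png')[y0:y0+150,x0:x0+200]
cv2.imwrite('pics/w6a.png',cv2.resize(p,None,fx=4,fy=4,interpolation=cv2.INTER_CUBIC))
```

```text
[595.87658648  76.36593246 112.93349768] [-3.13887109e+00 -2.19128834e-03  1.15861928e-03] [-0.51206247  0.61072989 -0.26481611]
[[257.93497389 139.914085  ]
 [357.4866258  200.53412265]]
207 95
```

View pics/w6a.png

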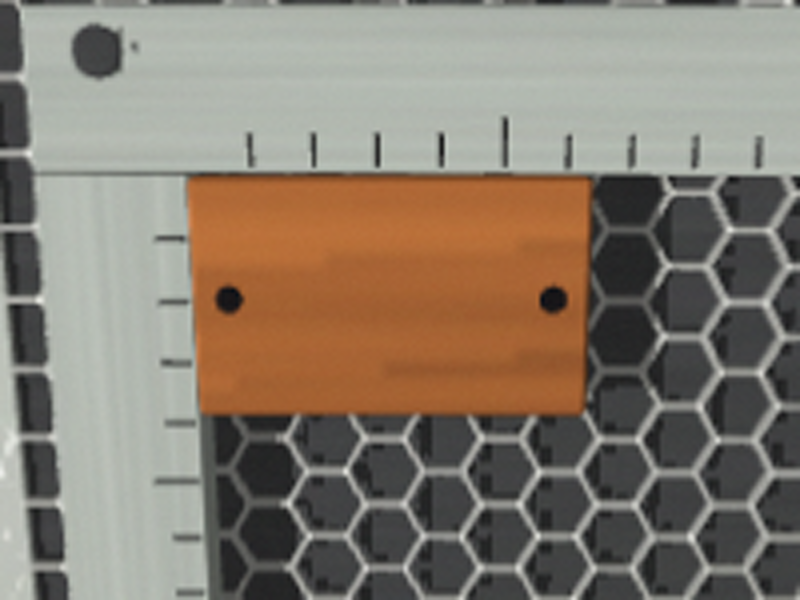

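The crop shows the blank home. Its far edge lies along the long rule (crop row 177 from (188,178) to (590,178)), and its left end lies on the short rule from (188,178) to (200,413). No gap is visible beyond the one seen when it was pressed home. The sheet was not touched and the fingers are clear, so I'm handing the job in.

```bash
python3 -c "
from h import *
print(workorder.finish_job())"
```

```text
the job is handed in; nothing more can be done
None
```

The blank was pushed flush against the long rule, then slid along it until home against the short rule, and the last close-up showed it square in the corner; contact readings stayed near 5 N, and the job was handed in at about 12 s with the gripper clear.

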